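# Lock the sample canister and hold the discharge gate open

### The arm

A 6-joint arm with a two-finger parallel gripper is mounted at the origin on a cart in front of the work surface, level with it; the furniture and walls round the work are solid. World frame = base frame: x ahead of the robot, y to its left, z up, the work surface at z = 0. Lengths are in m, angles in rad, forces in N, time in s.
With the tool pointing down it reaches from about 0.4 to 0.825 m from the base axis. Payload 7 kg.
Tool frame: the origin (TCP) lies between the finger pads, 19 mm behind the fingertips; this is the grasp point; z points along the fingers, y is the line along which they close (so a half turn about z gives the same grasp; the last joint's range is limited). The gripper opens to 85 mm and grips with 20 to 120 N. Pads are 22 mm wide; open, the fingers measure 114 mm over their backs; the gripper's body (76 mm by 85 mm) begins 54 mm behind the grasp point. The pads swing forward as they close: fully open they stand 13 mm farther back than shut.
Start: joints at [-0.9, 0.359, 0.012, 0, -1.224, -0.288], TCP at [0.252, -0.626, 0.25] pointing down, gripper open.
Joint ranges: [-3.07, 3.07], [-1.43, 2.12], [-1.02, 1.25], [-3.03, 1.67], [-3.05, -0], [-3.03, 3.03]. Speed limits (rad/s): [2.39, 2.39, 3.01, 3.14, 3.14, 3.14].

### API

Orientations are given as a 3x3 rotation matrix whose columns are the frame's x, y, z axes.
In Python, from cell import bot, camera, order gives the robot as it stands.
- The arm moves only by the tool arm_command, never from a script. Its arguments are lists of equal length, an entry for each row: "dr": the turn, a rotation vector about the tool's x, y, z in degrees, a list of three; "xyz": the shift along the tool's x, y, z in cm, a list of three; "gripper": the opening, from -1 (shut) to 1 (fully open). A call has 1 to 10 rows; each row shifts and turns the commanded pose from where the row before left it, along the tool's axes as they then stand; what a row does not reach is not made up. A row lasts 1/8 s, in which the tool goes at most 62.5 mm and 10.7 degrees, less where a joint would pass 70% of its speed; a pose out of reach is approached as far as the arm can. A call is refused whole if a number of a shift passes 6.25 or a number of a turn 10.7, either way. A call with a gripper value outside its range is refused whole. The fingers move at their own pace and stop on an object; "newtons" is the grip in N (left out, the last holds). Time passes only in rows, so rows that do not move let the fingers close. It gives the time, the measured TCP pose, the force, the opening and the grip force at its end, in the units of the state.
- bot.read_state(): the state, without advancing time (a new reading comes with each control period).
- camera(name): name is "scene" or "top"; returns a dict with "color" (384x512x3 uint8, red, green, blue), "vfov" (degrees; the focal length in pixels is half the picture's height over the tangent of half this angle, whatever the lens; pixels are square), "cx", "cy" (the principal point, pixels), "rvec" (rotation vector, rad) and "tvec" (3), from world to camera coordinates, as OpenCV has them. Camera axes: x right, y down, z forward; pixel columns grow to the right and rows downward; lengths in m; the calibration is good to about 2 mm. A picture is of the moment at which its call begins. There is no depth.
- order.close_job(): hands the job in; it is judged then, once.
The state is a dict: "time": time; "joint_positions": joint angles; "qd": joint speeds; "tau": joint torques, N m; "position": TCP position; "tool_rot": TCP orientation; "ft_force": force on the tool from outside, world axes, zero at the start; "torque": the same for the moment, N m; "grip_width": opening from 0.0 (shut) to 1.0 (fully open); "finger_force": force on a finger pad.
Only numpy, scipy, OpenCV 4.12 (cv2) and the standard library are available. Lean on these libraries where they do the work, as an engineer would, in place of code of your own. Each camera call takes 0.05 s, during which the arm holds its last target. There are 200 camera calls.

### The job

Get the sample discharge unit running into its tin: first turn the canister's lock collar clockwise by its upright tab all the way to the locked mark (the square stop block), with the gate still shut. Then swing the spring-loaded gate arm by its upright post toward the front of the unit, right to its stop, and finish while still holding it there with the gripper: the spring shuts the gate if it is let go. Leave the tin under the outlet and everything else on the worktop where it is.

Things in the scene. Friction and masses are not known exactly. Their poses are not given: they have to be found in the camera images.
- gate_unit: sample discharge unit, fixed: grey base plate 130 x 250 x 12 mm, deck (top 70 mm up) with an upright steel canister 80 mm across, top 143 mm up, axis at x 10, y 90 mm. Origin on the gate arm's vertical pivot axis at worktop height; x to the unit's back, y to its left, z up. Fixed uprights: pivot post 88 mm high, pin 30 mm behind it 84, gate arm's stop pins 64, collar's stops 108
- lock_collar (a joint): turn of the collar about the canister's vertical axis (rad): 0 fully open (lever at the thin pin at the unit's front), growing clockwise seen from above, 1.2 hard stop at the locked mark (lever against the square steel block at the deck's left front corner). Starts between 0 and 0.5, stays where left, needs about 2 N at the tab
- collar_axis (a point): point on the collar's vertical turning axis (the canister's axis), 105 mm above the worktop
- collar_tab (a point): grip point on the collar's tab, 75 mm out from the collar axis and 136 mm above the worktop. The tab stands upright on a short radial lever of the aluminium collar: 12 mm thick along the turning direction, 20 mm wide radially, top 150 mm and lever top 111 mm above the worktop
- gate_arm (a joint): swing of the gate arm about its pivot (rad): 0 shut (arm along the unit's right side, -y), growing clockwise from above as the post is drawn toward the unit's front (-x), 0.9 hard stop, gate fully open. A spring always drives it back to 0: about 2.5 N at the post when shut, 6.5 N at the stop
- gate_pivot (a point): point on the vertical pivot axis of the gate arm, 50 mm above the worktop
- gate_grip (a point): grip point on the gate arm's upright round steel post, 16 mm thick, 95 mm from the pivot axis; the point is on the post's axis 97 mm above the worktop. Post top 116 mm, arm top 54 mm (a collar on the post's foot to 60 mm) above the worktop
- outlet (a point): point on the base plate's top straight below the canister's outlet, where the tin stands
- sample_tin: open aluminium tin, 56 mm across, 27 mm high, standing on the base plate under the outlet, to be left there. Origin at the centre of its underside
- scoop: steel sample scoop with a blue grip, 186 mm long, lying in front of the unit, bystander
- check_weight_200: brass check weight, 38 mm across, 40 mm high, bystander
- check_weight_100: brass check weight, 30 mm across, 33 mm high, bystander
- grain_tin: aluminium tin with grain, 56 mm across, 27 mm high, bystander
- brush: flat dust brush, 159 mm long, bystander

How it is judged:
On the way, in this order (a step that is already met when the one before it is completed fails the run):
1. the lock collar stands at its locked mark while the gate is still shut (value of joint lock_collar above 1.09 rad and value of joint gate_arm below 0.15 rad), for 0.2 s.
2. the gate arm is held at its stop by the gripper (value of joint gate_arm above 0.83 rad and contact force between the fingers and gate_unit above 2 N), for 0.3 s.
At the end, for the whole second after the job is handed in: Fingers hold the gate arm at its stop: joint over 0.83, at rest, pressing over 2 N, TCP within 80 mm of the post's grip point; collar joint over 1.09; tin within 20 mm of the point below the outlet; bystanders moved less than 40 mm (all of step 2 and velocity of joint gate_arm between -0.1 and 0.1 rad/s and distance between the grasp point and gate_grip below 0.08 m and value of joint lock_collar above 1.09 rad and horizontal distance between sample_tin and outlet below 0.02 m and distance of each of scoop, check_weight_200, check_weight_100, grain_tin, brush from where it was at the start of the episode below 0.04 m); the arm keeps its last pose, push and grip.
It fails at once if the gate is opened while the collar is not locked (value of joint gate_arm above 0.25 rad and value of joint lock_collar below 1.05 rad).
It fails at once if a bystander is knocked away (distance of any of scoop, check_weight_200, check_weight_100, grain_tin, brush from where it was at the start of the episode above 0.04 m).
It fails at once if the tin is knocked from under the outlet (horizontal distance between sample_tin and outlet above 0.03 m).
It also fails if it takes over 46 s, if anything falls off the work surface, if the arm or the gripper's body presses on something with over 40 N, if the wrist force passes 120 N, or if a joint passes its speed limit or range.

## Working session

There is one attempt and no reset: what is moved stays moved. The work goes in short steps, Python scripts to look and compute and a tool call to move; the robot and the scene stay as the last step left them, time stands still between calls to the robot, and variables do not carry over. Pictures are saved under pics/ and viewed, at most 10 in all, crops included, and the job is handed in when it is done.

Besides the shell and the picture viewer there is one more tool, called as name(argument=value, ...) on one line, values as JSON. arm_command: Moves the arm, as the interface text tells. Its arguments: {"type":"object","properties":{"dr":{"type":"array","items":{"type":"array","items":{"type":"number"}}},"xyz":{"type":"array","items":{"type":"array","items":{"type":"number"}}},"gripper":{"type":"array","items":{"type":"number"}},"newtons":{"type":"number"}},"required":["dr","xyz","gripper"]}

```bash
mkdir -p pics
python3 - <<'E'
from cell import bot,camera
import cv2,numpy as np,pickle
for n in("scene","top"):
    c=camera(n);pickle.dump(c,open(n+'.pkl','wb'))
    cv2.imwrite(f'pics/{n}0.png',cv2.resize(c['color'][:,:,::-1],(800,600),interpolation=cv2.INTER_CUBIC))
    R=cv2.Rodrigues(np.array(c['rvec']))[0];print(n,c['vfov'],c['cx'],c['cy'],-R.T@np.array(c['tvec']).ravel(),R[2])
s=bot.read_state();print(s['time'],s['position'],s['tool_rot'])
E
```

```text
scene 50.87158953152411 258.64730724510315 188.24931283822718 [ 0.03090583 -0.85075827  0.45573333] [ 0.53102877  0.74341344 -0.40662625]
top 44.48421075293959 258.438518135905 191.48777134992582 [ 0.30044608 -0.21826376  1.1391429 ] [ 0.17732925 -0.01703578 -0.98400413]
0.1 [ 0.25194662 -0.62579493  0.24916541] [[-9.27650125e-01 -3.73449819e-01 -6.91991246e-04]
 [-3.73450429e-01  9.27649214e-01  1.30885466e-03]
 [ 1.53133600e-04  1.47258361e-03 -9.99998904e-01]]
```

View pics/scene0.png

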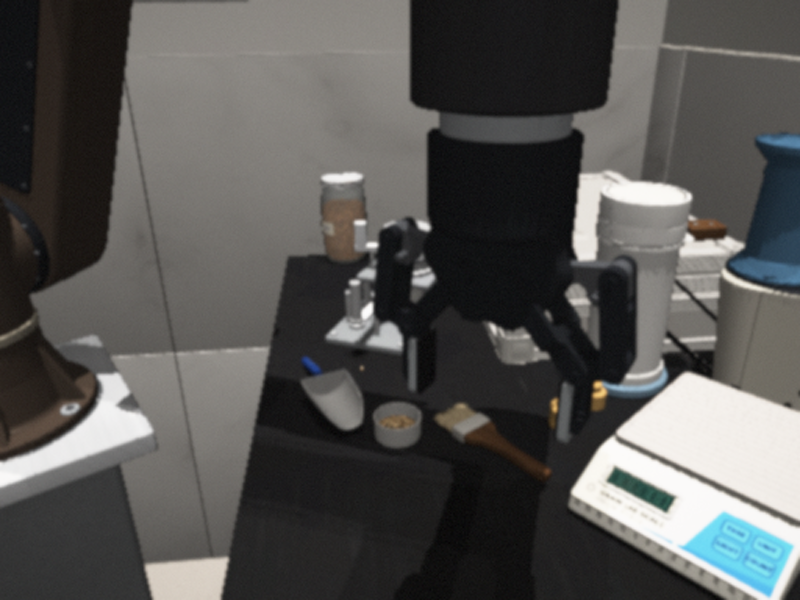

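View pics/top0.png

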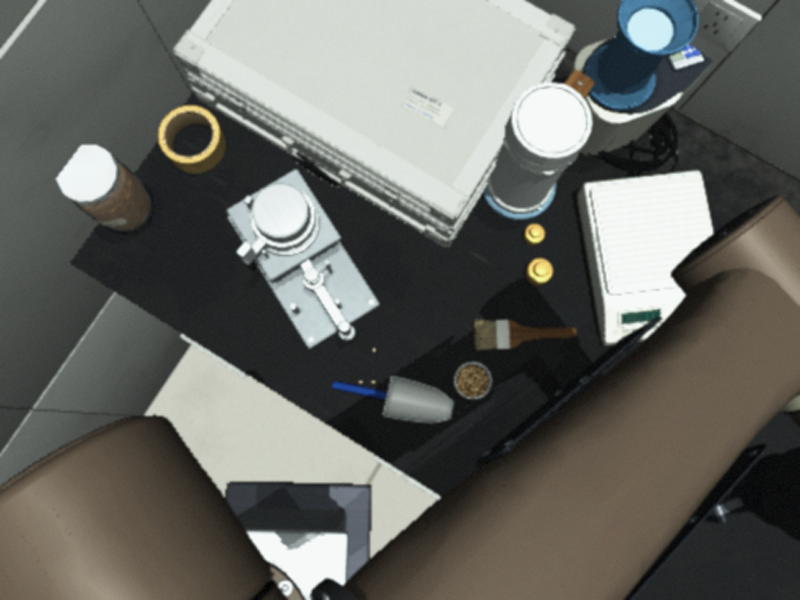

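The top view shows the unit clear of the arm. The canister top is near (283,212), the tab near (247,250), the pivot near (313,272) and the gate post near (345,328), all in 800 px scale. I'll enlarge that area.

Run:
```python
import pickle,cv2
c=pickle.load(open('top.pkl','rb'));im=c['color'][100:230,135:255,::-1]
im=cv2.resize(im,None,fx=4.6,fy=4.6,interpolation=cv2.INTER_CUBIC)
for i in range(0,120,10): cv2.putText(im,str(135+i),(int(i*4.6),8),0,.3,(0,255,255));cv2.line(im,(int(i*4.6),10),(int(i*4.6),16),(0,255,255))
for i in range(0,130,10): cv2.putText(im,str(100+i),(0,int(i*4.6)+4),0,.3,(0,255,255));cv2.line(im,(20,int(i*4.6)),(26,int(i*4.6)),(0,255,255))
cv2.imwrite('pics/crop.png',im)
```

```text
(no output)
```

View pics/crop.png

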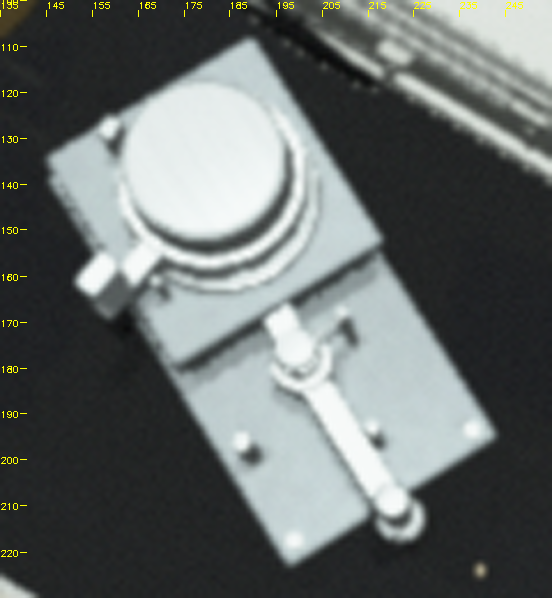

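The enlarged crop shows these centres in original px:
- Canister top: (179.3,134.8)
- Tab top: (156.1,159.1)
- Stop block: (159,128)
- Pivot post top: (199,175)
- Gate post top: (220.7,208.7)

The open pin is near (170,163).

```bash
cat > h.py <<'E'
import numpy as np,cv2,pickle
def ray(c,u,v,z):
    R=cv2.Rodrigues(np.array(c['rvec']))[0];t=np.array(c['tvec']).ravel();o=-R.T@t
    f=192/np.tan(np.radians(c['vfov']/2));d=R.T@np.array([(u-c['cx'])/f,(v-c['cy'])/f,1])
    return o+d*(z-o[2])/d[2]
E
python3 - <<'E'
from h import *
c=pickle.load(open('top.pkl','rb'))
P=lambda x,y,z:ray(c,135+(x+.5)/4.6-.5,100+(y+.5)/4.6-.5,z)[:2]
pts=dict(can=(204,160,.143),tab=(97,272,.150),post=(394,500,.116),piv=(294,346,.088),pin=(281,318,.084),block=(110,128,.108),thin=(160,290,.108),dLF=(48,157,.07),dLB=(250,38,.07),dRB=(382,240,.07),bRF=(290,566,.012),bRB=(496,435,.012),stopA=(242,440,.064),stopB=(374,428,.064))
p={k:P(*v) for k,v in pts.items()}
for k in p:print(k,p[k].round(4))
x=p['bRB']-p['bRF'];print('base w',np.linalg.norm(x),'yaw',np.arctan2(x[1],x[0]))
w=p['dLB']-p['dLF'];print('deck w',np.linalg.norm(w),np.arctan2(w[1],w[0]))
# yaw from (can-piv): unit (10,90)
d=p['can']-p['piv'];print(np.linalg.norm(d),'exp .0906',np.arctan2(d[1],d[0])-np.arctan2(90,10))
d=p['post']-p['piv'];print(np.linalg.norm(d),'exp .095',np.arctan2(d[1],d[0])+np.pi/2)
d=p['tab']-p['can'];print(np.linalg.norm(d),'exp .075',np.arctan2(d[1],d[0]))
d=p['block']-p['can'];print(np.linalg.norm(d),'block ang',np.arctan2(d[1],d[0]))
d=p['thin']-p['can'];print(np.linalg.norm(d),'thin ang',np.arctan2(d[1],d[0]))
E
```

```text
can [ 0.602  -0.0576]
tab [ 0.5437 -0.0119]
post [ 0.4448 -0.1531]
piv [ 0.5243 -0.0987]
pin [ 0.5393 -0.091 ]
block [ 0.6275 -0.0047]
thin [ 0.546  -0.0343]
dLF [0.623  0.0337]
dLB [ 0.6904 -0.0659]
dRB [ 0.5848 -0.1386]
bRF [ 0.423  -0.0937]
bRB [ 0.4957 -0.199 ]
stopA [ 0.4803 -0.0722]
stopB [ 0.4884 -0.1382]
base w 0.1279671016776877 yaw -0.9664191140692158
deck w 0.1202603312929022 -0.9759347969566552
0.08780764442071184 exp .0906 -0.9740781123524419
0.09644379151012239 exp .095 -0.9705943900531042
0.07410354007842145 exp .075 2.4757412189625043
0.058721666644008304 block ang 1.1219434631270782
0.06066347507105268 thin ang 2.74675319721443
```

arm_command(dr=[[0,0,0],[0,0,0],[0,0,0],[0,0,0],[0,0,0],[0,0,0],[0,0,0],[0,0,0],[0,0,0],[0,0,0]], xyz=[[-4.2,3.8,0],[-4.2,3.8,0],[-4.2,3.8,0],[-4.2,3.8,0],[-4.2,3.8,0],[-4.2,3.8,0],[-4.2,3.8,0],[-4.2,3.8,0],[-4.2,3.8,0],[-4.2,3.8,0]], gripper=[1,1,1,1,1,1,1,1,1,1], newtons=60)

```text
time: 1.35
position: [0.5001, -0.1149, 0.25]
tool_rot: [[-0.928, -0.374, 0.0], [-0.374, 0.928, 0.0], [-0.0, 0.0, -1.0]]
ft_force: [1.4, -0.7, 0.1]
grip_width: 0.994
finger_force: 0.0
```

arm_command(dr=[[0,0,-10],[0,0,-10],[0,0,-10],[0,0,-10],[0,0,-10],[0,0,-10],[0,0,-10],[0,0,-10],[0,0,-10],[0,0,-10]], xyz=[[0,0,0],[0,0,0],[0,0,0],[0,0,0],[0,0,0],[0,0,0],[0,0,0],[0,0,0],[0,0,0],[0,0,0]], gripper=[1,1,1,1,1,1,1,1,1,1])

```text
time: 2.6
position: [0.4995, -0.1167, 0.2497]
tool_rot: [[0.534, -0.846, -0.001], [-0.846, -0.534, 0.0], [-0.0, 0.001, -1.0]]
ft_force: [1.0, 0.4, -0.8]
grip_width: 1.001
finger_force: 0.0
```

arm_command(dr=[[0,0,-10],[0,0,-10],[0,0,0]], xyz=[[0,0,0],[0,0,0],[0,0,0]], gripper=[1,1,1])

```text
time: 2.98
position: [0.4995, -0.1167, 0.2498]
tool_rot: [[0.787, -0.618, -0.001], [-0.618, -0.787, 0.0], [-0.0, 0.0, -1.0]]
ft_force: [0.1, 0.0, -1.0]
grip_width: 0.998
finger_force: 0.0
```

```bash
cat >> h.py <<'E'
def togo(tgt,phi=None):
    from cell import bot
    s=bot.read_state();p=np.array(s['position']);R=np.array(s['tool_rot'])
    print('t',round(s['time'],2),'pos',p.round(4),'go cm',(R.T@(np.array(tgt)-p)*100).round(2),'ft',np.round(s['ft_force'],1),'w',round(s['grip_width'],3),'f',np.round(s['finger_force'],1))
    a=np.arctan2(R[1,1],R[0,1]);print('tilt z',R[:,2].round(3),'phi',round(a,3), 'dz deg', None if phi is None else round(-np.degrees((phi-a+np.pi)%(2*np.pi)-np.pi),1),'q',np.round(s['joint_positions'],2))
E
python3 -c "
from h import *
togo([.544,-.012,.136],4.047)"
```

```text
t 2.98 pos [ 0.4995 -0.1167  0.2498] go cm [ -2.97 -10.99  11.37] ft [ 0.1  0.  -1. ] w 0.998 f 0.0
tilt z [-0.001  0.    -1.   ] phi -2.236 dz deg -0.0 q [ 0.15  0.09 -0.34 -0.   -1.14  0.75]
```

arm_command(dr=[[0,0,0],[0,0,0],[0,0,0],[0,0,0],[0,0,0],[0,0,0],[0,0,0],[0,0,0],[0,0,0]], xyz=[[-1,-3.7,0],[-1,-3.7,0],[-1,-3.6,0],[0,0,0],[0,0,3],[0,0,3],[0,0,3],[0,0,2.2],[0,0,0]], gripper=[1,1,1,1,1,1,1,1,1])

```text
time: 4.1
position: [0.5426, -0.0124, 0.1365]
tool_rot: [[0.785, -0.619, -0.004], [-0.619, -0.785, -0.001], [-0.002, 0.003, -1.0]]
ft_force: [0.1, -0.5, 0.3]
grip_width: 0.997
finger_force: 0.0
```

Run:
```python
from h import *
from cell import camera
togo([.544,-.012,.136],4.047)
for n in("scene","top"):
    c=camera(n);im=c['color'][:,:,::-1]
    im=im[100:230,110:250] if n=='top' else im[110:240,190:330]
    cv2.imwrite(f'pics/{n}1.png',cv2.resize(im,None,fx=4,fy=4,interpolation=cv2.INTER_CUBIC))
a=cv2.imread('pics/scene1.png')[:520,:400];b=cv2.imread('pics/top1.png')[:520,:400];cv2.imwrite('pics/both1.png',np.hstack([a,b]))
```

```text
t 4.1 pos [ 0.5426 -0.0124  0.1365] go cm [ 0.08 -0.12  0.05] ft [ 0.1 -0.5  0.3] w 0.997 f 0.0
tilt z [-0.004 -0.001 -1.   ] phi -2.239 dz deg -0.1 q [ 0.34  0.25 -0.43 -0.   -0.9   0.57]
```

View pics/both1.png

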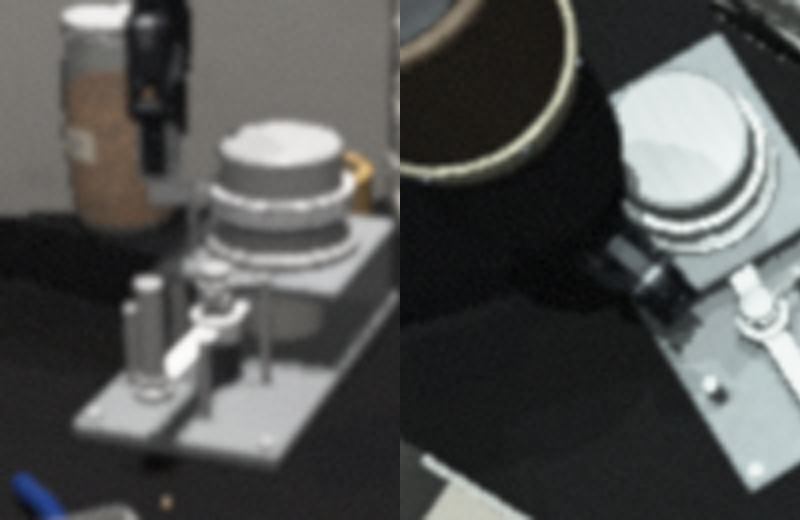

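The fingers straddle where the tab is. In the left half the near finger is around (155,160), and the tab is hidden behind it. Now I'll close.

arm_command(dr=[[0,0,0],[0,0,0],[0,0,0],[0,0,0],[0,0,0],[0,0,0],[0,0,0]], xyz=[[0,0,0],[0,0,0],[0,0,0],[0,0,0],[0,0,0],[0,0,0],[0,0,0]], gripper=[-1,-1,-1,-1,-1,-1,-1], newtons=30)

```text
time: 5.08
position: [0.5446, -0.0109, 0.1384]
tool_rot: [[0.788, -0.616, 0.001], [-0.616, -0.788, 0.001], [0.001, -0.002, -1.0]]
ft_force: [1.0, 5.5, 1.3]
grip_width: 0.138
finger_force: 29.5
```

arm_command(dr=[[0,0,6],[0,0,6],[0,0,6],[0,0,6],[0,0,6],[0,0,6],[0,0,6],[0,0,0]], xyz=[[0.04,-0.78,0],[0.04,-0.78,0],[0.04,-0.78,0],[0.04,-0.78,0],[0.04,-0.78,0],[0.04,-0.78,0],[0.04,-0.78,0],[0,0,0]], gripper=[-1,-1,-1,-1,-1,-1,-1,-1])

```text
time: 6.08
position: [0.5912, 0.018, 0.1384]
tool_rot: [[0.172, -0.985, 0.002], [-0.985, -0.172, 0.002], [-0.002, -0.003, -1.0]]
ft_force: [-0.3, 11.6, 2.8]
grip_width: 0.132
finger_force: 29.1
```

```bash
python3 -c "
from h import *
togo([.614,.017,.138],4.047-1.05)
from cell import bot
d=bot.read_state()['position'][:2]-np.array([.603,-.057]);print(np.linalg.norm(d),np.arctan2(d[1],d[0]))"
```

```text
t 6.08 pos [0.5912 0.018  0.1384] go cm [ 0.49 -2.23  0.04] ft [-0.3 11.6  2.8] w 0.132 f 29.1
tilt z [ 0.002  0.002 -1.   ] phi -2.969 dz deg 18.2 q [ 0.36  0.32 -0.32 -0.   -0.93 -0.19]
0.07594135684369138 1.727098533037867
```

arm_command(dr=[[0,0,4],[0,0,4],[0,0,4],[0,0,4],[0,0,0]], xyz=[[-0.05,-0.52,0],[-0.03,-0.52,0],[0,-0.52,0],[0,-0.52,0],[0,0,0]], gripper=[-1,-1,-1,-1,-1])

```text
time: 6.7
position: [0.6116, 0.0189, 0.1384]
tool_rot: [[-0.106, -0.994, 0.002], [-0.994, 0.106, 0.001], [-0.001, -0.002, -1.0]]
ft_force: [1.9, 5.3, 1.2]
grip_width: 0.134
finger_force: 29.1
```

arm_command(dr=[[0,0,3],[0,0,0]], xyz=[[0,-0.4,0],[0,0,0]], gripper=[-1,-1])

```text
time: 6.95
position: [0.6154, 0.0184, 0.1384]
tool_rot: [[-0.157, -0.988, 0.002], [-0.988, 0.157, 0.001], [-0.001, -0.002, -1.0]]
ft_force: [1.6, 4.4, 1.4]
grip_width: 0.136
finger_force: 29.2
```

```bash
python3 -c "
from h import *
togo([.614,.017,.138],4.047-1.05)
from cell import bot
d=bot.read_state()['position'][:2]-np.array([.603,-.057]);print(np.linalg.norm(d),np.arctan2(d[1],d[0]))"
```

```text
t 6.95 pos [0.6154 0.0184 0.1384] go cm [0.16 0.12 0.04] ft [1.6 4.4 1.4] w 0.136 f 29.2
tilt z [ 0.002  0.001 -1.   ] phi 2.984 dz deg -0.8 q [ 0.35  0.35 -0.27 -0.   -0.95 -0.5 ]
0.07640258936416204 1.4078121871728324
```

arm_command(dr=[[0,0,3],[0,0,3],[0,0,0]], xyz=[[0.03,-0.4,0],[0.03,-0.4,0],[0,0,0]], gripper=[-1,-1,-1])

```text
time: 7.32
position: [0.6228, 0.0169, 0.1384]
tool_rot: [[-0.259, -0.966, 0.001], [-0.966, 0.259, 0.001], [-0.002, -0.001, -1.0]]
ft_force: [-0.5, 7.8, 3.3]
grip_width: 0.137
finger_force: 29.7
```

arm_command(dr=[[0,0,3],[0,0,3],[0,0,0]], xyz=[[0.0,-0.4,0],[0.0,-0.4,0],[0,0,0]], gripper=[-1,-1,-1])

```text
time: 7.7
position: [0.6232, 0.0161, 0.1381]
tool_rot: [[-0.357, -0.934, -0.011], [-0.934, 0.357, 0.002], [0.002, 0.011, -1.0]]
ft_force: [-31.3, 21.8, 23.9]
grip_width: 0.14
finger_force: 77.9
```

Run:
```python
from h import *
from cell import camera
togo([.614,.017,.138])
c=camera('top');im=c['color'][100:230,110:250,::-1]
cv2.imwrite('pics/top2.png',cv2.resize(im,None,fx=4,fy=4,interpolation=cv2.INTER_CUBIC))
```

```text
t 7.7 pos [0.6232 0.0161 0.1381] go cm [0.25 0.89 0.02] ft [-31.3  21.8  23.9] w 0.14 f 77.9
tilt z [-0.011  0.002 -1.   ] phi 2.776 dz deg None q [ 0.34  0.37 -0.24 -0.01 -0.97 -0.7 ]
```

View pics/top2.png

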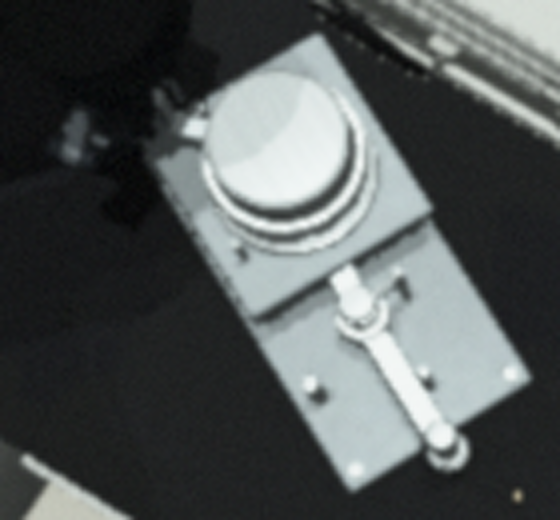

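The collar is hard against the block: the force jumped to 31 N and the lever sits at (190,130) by the left front corner. The gate is still shut. I'll ease off, open and rise.

arm_command(dr=[[0,0,0],[0,0,0],[0,0,0],[0,0,0],[0,0,0],[0,0,0],[0,0,0],[0,0,0],[0,0,0],[0,0,0]], xyz=[[0,0.5,0],[0,0,0],[0,0,0],[0,0,0],[0,0,0],[0,0,0],[0,0,-3],[0,0,-4],[0,0,-4],[0,0,0]], gripper=[-1,-1,1,1,1,1,1,1,1,1])

```text
time: 9.0
position: [0.6269, 0.0152, 0.2519]
tool_rot: [[-0.359, -0.933, 0.006], [-0.933, 0.359, 0.001], [-0.003, -0.006, -1.0]]
ft_force: [-0.8, -0.2, -0.7]
grip_width: 1.0
finger_force: 0.0
```

Run:
```python
from h import *
from cell import camera
c=camera('top');pickle.dump(c,open('top3.pkl','wb'))
# above gate post; radial angle of the arm -2.541 ; phi of tool y = counterclockwise tangent or opposite
for phi in(-2.541+np.pi/2,-2.541-np.pi/2): togo([.4448,-.1531,.25],phi)
```

```text
t 9.05 pos [0.6258 0.0151 0.2496] go cm [22.21 10.84 -0.11] ft [-1.3  0.6 -0.6] w 1.002 f 0.0
tilt z [ 0.003  0.001 -1.   ] phi 2.774 dz deg -145.5 q [ 0.34  0.28 -0.11  0.   -1.18 -0.7 ]
t 9.05 pos [0.6258 0.0151 0.2496] go cm [22.21 10.84 -0.11] ft [-1.3  0.6 -0.6] w 1.002 f 0.0
tilt z [ 0.003  0.001 -1.   ] phi 2.774 dz deg 34.5 q [ 0.34  0.28 -0.11  0.   -1.18 -0.7 ]
```

arm_command(dr=[[0,0,0],[0,0,0],[0,0,0],[0,0,0],[0,0,0],[0,0,9],[0,0,9],[0,0,9],[0,0,7.5],[0,0,0]], xyz=[[4.4,2.2,0],[4.4,2.2,0],[4.4,2.2,0],[4.5,2.1,0],[4.5,2.1,0],[0,0,0],[0,0,0],[0,0,0],[0,0,0],[0,0,0]], gripper=[1,1,1,1,1,1,1,1,1,1])

```text
time: 10.3
position: [0.444, -0.1533, 0.2471]
tool_rot: [[-0.824, -0.566, -0.002], [-0.566, 0.824, 0.0], [0.001, 0.001, -1.0]]
ft_force: [0.3, 1.4, 0.6]
grip_width: 0.997
finger_force: 0.0
```

Run:
```python
from h import *
togo([.4448,-.1531,.097],-2.541-np.pi/2)
c=pickle.load(open('top3.pkl','rb'));im=c['color'][100:230,110:250,::-1]
a=cv2.resize(im,None,fx=3,fy=3,interpolation=cv2.INTER_CUBIC)
from cell import camera
b=cv2.resize(camera('scene')['color'][110:240,190:310,::-1],None,fx=3,fy=3,interpolation=cv2.INTER_CUBIC)
cv2.imwrite('pics/both3.png',np.hstack([a,b]))
```

```text
t 10.3 pos [ 0.444  -0.1533  0.2471] go cm [-0.1  -0.05 15.01] ft [0.3 1.4 0.6] w 0.997 f 0.0
tilt z [-0.002  0.    -1.   ] phi 2.172 dz deg 0.1 q [ 0.09  0.02 -0.43 -0.   -1.13 -1.06]
```

View pics/both3.png

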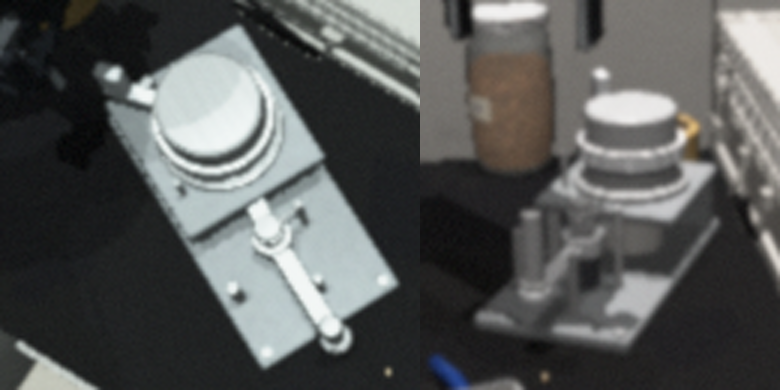

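After release the collar stays at the block: in the left half the tab is at (113,73) and the lever is against the block at (145,88). The gate is shut and the fingers are above its post, so I'll descend and close gently.

arm_command(dr=[[0,0,0],[0,0,0],[0,0,0],[0,0,0],[0,0,0]], xyz=[[-0.1,0,4],[0,0,4],[0,0,4],[0,0,3],[0,0,0]], gripper=[1,1,1,1,1])

```text
time: 10.98
position: [0.4435, -0.1527, 0.096]
tool_rot: [[-0.824, -0.567, -0.005], [-0.567, 0.824, -0.0], [0.005, 0.003, -1.0]]
ft_force: [1.1, -0.3, 0.1]
grip_width: 1.0
finger_force: 0.0
```

arm_command(dr=[[0,0,0],[0,0,0],[0,0,0],[0,0,0],[0,0,0],[0,0,0],[0,0,0]], xyz=[[0,0,0],[0,0,0],[0,0,0],[0,0,0],[0,0,0],[0,0,0],[0,0,0]], gripper=[-1,-1,-1,-1,-1,-1,-1], newtons=40)

```text
time: 11.85
position: [0.4446, -0.1514, 0.0987]
tool_rot: [[-0.825, -0.565, -0.0], [-0.565, 0.825, 0.002], [-0.001, 0.002, -1.0]]
ft_force: [-6.2, 13.1, 14.1]
grip_width: 0.175
finger_force: 38.7
```

arm_command(dr=[[0,0,5],[0,0,5],[0,0,5],[0,0,5],[0,0,5],[0,0,5],[0,0,5],[0,0,5],[0,0,0]], xyz=[[-0.04,0.83,0],[-0.04,0.83,0],[-0.04,0.83,0],[-0.04,0.83,0],[-0.04,0.83,0],[-0.04,0.83,0],[-0.04,0.83,0],[-0.04,0.83,0],[0,0,0]], gripper=[-1,-1,-1,-1,-1,-1,-1,-1,-1])

```text
time: 12.98
position: [0.4278, -0.0899, 0.0988]
tool_rot: [[-0.995, 0.097, -0.002], [0.097, 0.995, -0.001], [0.002, -0.001, -1.0]]
ft_force: [-8.8, -2.5, 13.6]
grip_width: 0.176
finger_force: 39.9
```

```bash
python3 -c "
from h import *
togo([.4336,-.0706,.097],2.84-np.pi/2)
from cell import bot
d=bot.read_state()['position'][:2]-np.array([.5243,-.0987]);print(np.linalg.norm(d),np.arctan2(d[1],d[0]))"
```

```text
t 12.97 pos [ 0.4278 -0.0899  0.0988] go cm [-0.39  1.97  0.17] ft [-8.8 -2.5 13.6] w 0.176 f 39.9
tilt z [-0.002 -0.001 -1.   ] phi 1.474 dz deg 11.7 q [ 0.25  0.13 -0.69  0.   -0.74 -1.92]
0.09690322078784878 3.0501970822884856
```

arm_command(dr=[[0,0,3],[0,0,3],[0,0,3],[0,0,3],[0,0,0]], xyz=[[-0.05,0.5,0],[-0.05,0.5,0],[-0.05,0.5,0],[-0.05,0.5,0],[0,0,0]], gripper=[-1,-1,-1,-1,-1])

```text
time: 13.6
position: [0.4312, -0.0713, 0.0986]
tool_rot: [[-0.953, 0.303, -0.006], [0.303, 0.953, -0.002], [0.005, -0.004, -1.0]]
ft_force: [-16.5, -1.0, 24.5]
grip_width: 0.175
finger_force: 41.0
```

```bash
python3 -c "
from h import *
togo([.4336,-.0706,.097],2.84-np.pi/2)
from cell import bot
s=bot.read_state();d=s['position'][:2]-np.array([.5243,-.0987]);print(np.linalg.norm(d),np.arctan2(d[1],d[0]),np.array(s['tool_rot']).T@s['ft_force'])"
```

```text
t 13.6 pos [ 0.4312 -0.0713  0.0986] go cm [-0.21  0.14  0.16] ft [-16.5  -1.   24.5] w 0.175 f 41.0
tilt z [-0.006 -0.002 -1.   ] phi 1.263 dz deg -0.3 q [ 0.29  0.14 -0.69  0.   -0.75 -2.17]
0.09708690973744954 2.8555062567755223 [ 15.57618954  -6.07960691 -24.39357189]
```

arm_command(dr=[[0,0,1],[0,0,1],[0,0,0]], xyz=[[0.15,0.2,-0.1],[0.05,0.2,-0.1],[0,0,0]], gripper=[-1,-1,-1])

```text
time: 13.98
position: [0.4323, -0.0672, 0.099]
tool_rot: [[-0.942, 0.336, -0.004], [0.336, 0.942, -0.002], [0.003, -0.003, -1.0]]
ft_force: [2.1, -11.3, -10.6]
grip_width: 0.173
finger_force: 40.2
```

```bash
python3 -c "
from h import *
togo([.4336,-.0706,.097],2.84-np.pi/2)
from cell import bot
s=bot.read_state();d=s['position'][:2]-np.array([.5243,-.0987]);print(np.linalg.norm(d),np.arctan2(d[1],d[0]),np.array(s['tool_rot']).T@s['ft_force'])"
```

```text
t 13.97 pos [ 0.4323 -0.0672  0.099 ] go cm [-0.24 -0.28  0.2 ] ft [  2.1 -11.3 -10.6] w 0.173 f 40.2
tilt z [-0.004 -0.002 -1.   ] phi 1.229 dz deg -2.3 q [ 0.3   0.13 -0.69  0.   -0.75 -2.21]
0.09729833346512991 2.8114561143431303 [-5.82717498 -9.9167426  10.56750086]
```

arm_command(dr=[[0,0,0],[0,0,0],[0,0,0],[0,0,0]], xyz=[[0,0.2,0.05],[0,0,0],[0,0,0],[0,0,0]], gripper=[-1,-1,-1,-1])

```text
time: 14.48
position: [0.4323, -0.0666, 0.0989]
tool_rot: [[-0.942, 0.335, -0.005], [0.335, 0.942, -0.004], [0.003, -0.005, -1.0]]
ft_force: [0.3, -20.3, -3.8]
grip_width: 0.175
finger_force: 41.1
```

Run:
```python
from h import *
togo([.4336,-.0706,.097],2.84-np.pi/2)
from cell import bot,camera
s=bot.read_state();d=s['position'][:2]-np.array([.5243,-.0987]);print(np.linalg.norm(d),np.arctan2(d[1],d[0]),np.array(s['tool_rot']).T@s['ft_force'])
a=cv2.resize(camera('top')['color'][100:280,110:310,::-1],None,fx=2,fy=2,interpolation=cv2.INTER_CUBIC)
b=cv2.resize(camera('scene')['color'][120:300,180:380,::-1],None,fx=2,fy=2,interpolation=cv2.INTER_CUBIC)
cv2.imwrite('pics/end.png',np.hstack([a,b]))
```

```text
t 14.47 pos [ 0.4323 -0.0666  0.0989] go cm [-0.25 -0.33  0.19] ft [  0.3 -20.3  -3.8] w 0.175 f 41.1
tilt z [-0.005 -0.004 -1.   ] phi 1.229 dz deg -2.3 q [ 0.3   0.14 -0.69  0.   -0.75 -2.22]
0.09739083796720321 2.8062316313083597 [ -7.09674059 -19.02524166   3.92359608]
```

View pics/end.png

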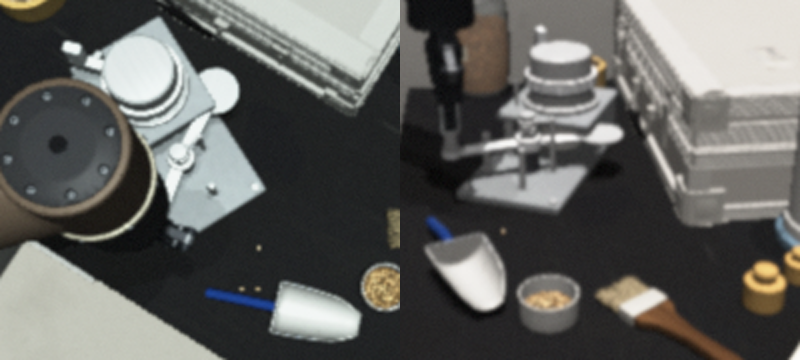

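The gate plate has swung out to (220,90) and the post is held. The push force rose from 10 to 19 N for 0.6 mm of travel, so the arm is at its stop. The collar tab at (72,47) is still locked, and the scoop, grain tin, brush and weights look undisturbed. I'll hand the job in.

```bash
python3 -c "
from cell import order
print(order.close_job())"
```

```text
the job is handed in; nothing more can be done
None
```

I handed the job in with the collar turned to its locked mark and the gripper still holding the gate arm at its stop; no verdict came back, and I did not measure the tin's position, though nothing was moved near it.

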